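# Lock an offcut in the cam clamp

### The job

Lay the short pale pine offcut flat on the bed of the cam clamp, lengthwise between the fixed jaw and the sliding jaw, and let go of it. Then push the clamp's lever through its quarter turn, feeling for its end stop, until it bears on the stop, and lean on it there for a moment with about 15 N, never letting the push on the lever go over 22 N. Leave the offcut clamped and the lever at the stop, and do not disturb the longer dark offcut.

Things in the scene. Friction and masses are not known exactly. Their poses are not given: they have to be found in the camera images.
- pine: The work: plain pale pine offcut, 42 (own x) x 90 (own y) x 30 (z) mm, about 55 g, loose on the bench to the right. (A 0.2 m tall toolbox stands at the back of the bench, x over 0.62, between y = -0.3 and +0.12: carry past its front.) Origin at the centre of its underside.
- clamp_base: Cam clamp screwed to the bench: plywood board 100 (own x) x 280 (own y) x 15 mm, origin at the centre of its underside; own +y points from the lever end to the fixed-jaw end. The fixed aluminium jaw is 60 mm wide in x, 24 mm high above the board, inner face at y = +110 mm; facing it, a lever-driven sliding jaw with a rubber pad. No walls at the bed's sides (-x, +x).
- bed (a point): Centre of the place where the clamped offcut lies, on the board's upper face (15 mm above the bench), at x = 0, y = +65 mm on the clamp; axes as the clamp's. With the lever open the offcut fits centred anywhere from 11 to 0 mm to the -y side of this point (9 to 0 mm at the most advanced lever start).
- pivot (a point): The lever's upright turning axis at the height of the grip (55 mm above the bench), at x = 0, y = -55 mm on the clamp; axes as the clamp's. The stop lies anywhere from 1.33 to 1.64 rad of turn from the clamp's -x. Until then friction of about 0.45 N m resists (5 N at the grip), up to 7 N once the jaw squeezes. The lever stays where it is left.
- grip (a point): Centre of the lever's black grip, 95 mm from the pivot: a level round bar, 20 mm in diameter, axis 55 mm above the bench, running from 56 to 128 mm from the pivot with its round ends. Under it is only bench or board (its underside is 45 mm above the bench). Turns with the lever.
- pad: Black sprung rubber pad on the sliding jaw, 56 mm wide; face at y = +9 to +11 mm on the clamp at the start (opening 99 to 101 mm long for the 90 mm offcut), top 37 mm above the bench. The lever's cam moves it 9.6 mm per rad towards the fixed jaw: it slides the offcut home, then is compressed about 2.4 mm (12 N) at the stop. Origin: on the clamp's underside plane, 9 mm behind the pad's face.
- dark_strip: Bystander: dark brown offcut, 34 x 110 x 22 mm, longer and lower than the work; too long for the clamp. Loose. Origin at the centre of its underside.

How it is judged:
By the outcome, as a careful person would: the job done as asked, in the order asked, and still so for the second after the job is handed in, with the robot touching nothing.
It also fails if it takes over 67 s, if anything falls off the work surface, if the arm or the gripper's body presses on something with over 40 N, if the wrist force passes 120 N, or if a joint passes its speed limit or range.

### The arm

A 6-joint arm with a two-finger parallel gripper is mounted at the origin on a cart in front of the work surface, level with it; the furniture and walls round the work are solid. World frame = base frame: x ahead of the robot, y to its left, z up, the work surface at z = 0. Lengths are in m, angles in rad, forces in N, time in s.
With the tool pointing down it reaches from about 0.275 to 0.75 m from the base axis. Payload 10.2 kg.
Tool frame: the origin (TCP) lies between the finger pads; the fingertips stand 22 mm ahead of it and the grasp point (between the pads) lies 3 mm ahead of it; z points along the fingers, y is the line along which they close (so a half turn about z gives the same grasp; the last joint's range is limited). The gripper opens to 85 mm and grips with 20 to 120 N. Pads are 22 mm wide; open, the fingers measure 114 mm over their backs; the gripper's body (76 mm by 85 mm) begins 54 mm behind the grasp point. The pads swing forward as they close: fully open they stand 13 mm farther back than shut.
Start: joints at [0.991, 0.313, 1.498, -0, 1.331, -0.223], TCP at [0.183, 0.492, 0.253] pointing down, gripper open.
Joint ranges: [-2.94, 2.94], [-0.97, 2.17], [0.19, 2.56], [-1.23, 4.37], [0.02, 3.11], [-2.88, 2.88]. Speed limits (rad/s): [2.39, 2.39, 3.01, 3.14, 3.14, 3.14].

### API

Orientations are given as [roll, pitch, yaw] about the fixed x, y, z axes, in that order (R = Rz(yaw) Ry(pitch) Rx(roll)).
In Python, from plant import env gives the robot as it stands. The module is installed in compiled form; this text tells all that it offers. Calls block until the motion is done:
- env.move_to(position, orientation): joint-space move of the TCP to a pose.
- env.move_straight(position, max_speed=0.15, orientation=None, stop_force=None): straight line of the TCP; orientation=None keeps the orientation; max_speed is the mean speed in m/s. With stop_force (N) it stops when the force on the tool has changed by that much, and returns True; else False.
- env.move_j(angles): joint-space move.
- env.let_go() and env.gripper_close(): open the fingers fully, or close them until they stop; the grip force is fixed at half the most.
- env.pause(seconds).
- env.ik(position, orientation): joint angles nearest the present ones, or None.
- env.capture(name): name is "scene" or "top"; returns a dict with "color" (420x560x3 uint8, blue, green, red), "fx", "fy", "cx", "cy" (pixels), "D" ([k1, k2, p1, p2, k3] as OpenCV has them; the pictures are not rectified), "R" (3x3) and "t" (3): a world point X has camera coordinates R X + t. Camera axes: x right, y down, z forward; pixel columns grow to the right and rows downward; lengths in m; the calibration is good to about 2 mm. A picture is of the moment at which its call begins. There is no depth.
A pose or a line that the arm cannot do raises env.MotionError and nothing moves.
- env.hand_in(): hands the job in; it is judged then, once.
Trained networks look in the newest picture that a camera, given by its name, has taken for a name from the list of things; names that differ only in an ending like _2 or _b are one class to them, and where a whole thing is asked for, a point or a joint stands for the part that bears it (a point fixed in the world has none). Each returns a list of dicts, best first, with "conf" (0 to 1); they miss things now and then, are a little off and sometimes report something else, mostly with a low value. They report only what shows in the picture. A call takes as long as a camera call.
- env.recognise(thing, camera): "at" ([column, row] in pixels, amid what is visible of it).
- env.regions_of(thing, camera): "mask" (420x560 bool, what is visible of it) and "at" ([column, row] in pixels, amid what is visible of it).
Readings, each from a call of its own:
- env.current_clock(): time.
- env.current_joint_pos(): joint angles.
- env.current_qvel(): joint speeds.
- env.current_effort(): joint torques, N m.
- env.current_tcp_pos(): TCP position.
- env.current_tool_rot(): TCP orientation.
- env.current_force(): force on the tool from outside, world axes, zero at the start.
- env.current_moment(): the same for the moment, N m.
- env.current_gripper_width(): finger opening in m.
- env.current_finger_force(): force on a finger pad.
Only numpy, scipy, OpenCV 4.12 (cv2) and the standard library are available. Lean on these libraries where they do the work, as an engineer would, in place of code of your own. Each camera call takes 0.05 s, during which the arm holds its last target. There are 200 camera calls.

## Working session

There is one attempt and no reset: what is moved stays moved. The work goes in short steps, each a Python script; the robot and the scene stay as the last script left them, time stands still between calls to the robot, and variables do not carry over. Pictures are saved under pics/ and viewed, at most 10 in all, crops included, and the job is handed in when it is done.

```bash
mkdir -p pics
cat > h.py <<'E'
import numpy as np, cv2
from plant import env
def K(c): return np.array([[c["fx"],0,c["cx"]],[0,c["fy"],c["cy"]],[0,0,1]],float)
def unproj(c,px,z):
    p=cv2.undistortPoints(np.array(px,float).reshape(-1,1,2),K(c),np.array(c["D"],float)).reshape(-1,2)
    R=np.array(c["R"]);t=np.array(c["t"]).ravel();o=-R.T@t
    d=np.c_[p,np.ones(len(p))]@R
    return o+d*((z-o[2])/d[:,2])[:,None]
def proj(c,X):
    return cv2.projectPoints(np.array(X,float).reshape(-1,1,3),cv2.Rodrigues(np.array(c["R"]))[0],np.array(c["t"],float),K(c),np.array(c["D"],float))[0].reshape(-1,2)
E
python3 - <<'E'
from h import *
for n in("scene","top"):
    c=env.capture(n); cv2.imwrite(f"pics/{n}0.png",c["color"])
    print(n,"cam at",-np.array(c["R"]).T@np.array(c["t"]).ravel())
    for th,z in(("pine",.03),("clamp_base",.015),("grip",.055),("pad",.037),("dark_strip",.022)):
        for r in env.regions_of(th,n)[:2]:
            m=r["mask"].astype(np.uint8); cn=max(cv2.findContours(m,0,2)[0],key=cv2.contourArea)
            P=unproj(c,cn.reshape(-1,2),z)[:,:2]
            rc=cv2.minAreaRect((P*1000).astype(np.float32))
            print(th,round(r["conf"],2),np.round(r["at"]),unproj(c,r["at"],z)[0].round(4),np.round(rc[0],1),np.round(rc[1],1),round(rc[2],1),m.sum())
print(env.current_tool_rot(),env.current_clock())
E
```

```text
scene cam at [-0.11775438 -0.72169089  0.6241401 ]
pine 0.86 [319. 253.] [ 0.4861 -0.153   0.03  ] [ 485.1 -152.1] [ 74.2 101.6] 17.9 937
clamp_base 0.83 [239. 192.] [0.5334 0.1901 0.015 ] [538.1 217.5] [338.1 149.3] 81.2 2561
grip 0.57 [228. 194.] [0.4673 0.1402 0.055 ] [490.4 141.5] [142.9  30.7] 8.5 261
pad 0.38 [236. 181.] [0.5428 0.2113 0.037 ] [541.3 212.9] [39.1  9. ] 5.5 20
dark_strip 0.76 [389. 316.] [ 0.4549 -0.3599  0.022 ] [ 451.5 -354.1] [ 59.9 112.1] 26.1 1393
top cam at [ 0.41423071 -0.01167029  1.30694113]
pine 0.62 [320. 213.] [ 0.5046 -0.1343  0.03  ] [ 497.  -134.9] [48.  95.5] 16.7 449
clamp_base 0.95 [210. 200.] [0.5406 0.203  0.015 ] [518.1 211.6] [283.3 171.2] 83.8 3093
grip 0.84 [228. 215.] [0.4916 0.1406 0.055 ] [492.4 147.1] [134.4  25.3] 8.5 278
pad 0.54 [205. 194.] [0.555  0.2149 0.037 ] [553.5 216.7] [ 7.2 49.6] 84.5 39
dark_strip 0.67 [387. 229.] [ 0.4578 -0.3432  0.022 ] [ 460.1 -342.6] [ 36.2 113.4] 25.4 416
[-3.14158983e+00 -1.97158581e-05  2.78481099e+00] 0.6
```

View pics/scene0.png

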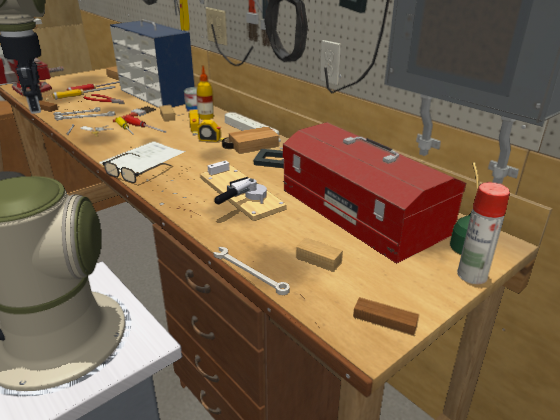

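View pics/top0.png

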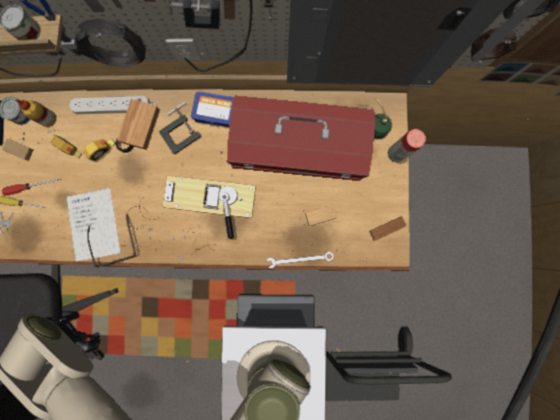

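The scene view shows the clamp around (243,192) with its lever towards the robot, the pine at (319,253) and the dark strip at (387,316). In the top view the clamp's corners are about (163,178)–(255,216), the fixed jaw is at the left (168,190), and the lever ends at (231,236). The pine, at (320,215), hardly shows against the bench. I'll enlarge both.

Run:
```python
import cv2,numpy as np
a=cv2.imread("pics/top0.png");b=cv2.imread("pics/scene0.png")
r=lambda i,x,y,w,h,s:cv2.resize(i[y:y+h,x:x+w],None,fx=s,fy=s,interpolation=cv2.INTER_CUBIC)
o=np.zeros((600,800,3),np.uint8)
o[:350,:500]=r(a,160,172,100,70,5); o[:250,500:800]=r(a,290,190,60,50,5)
o[350:590,:480]=r(b,195,155,96,48+12-12,5)[:240]; o[350:560,480:780]=r(b,290,235,60,42,5)
cv2.imwrite("pics/crop1.png",o)
```

```text
(no output)
```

View pics/crop1.png

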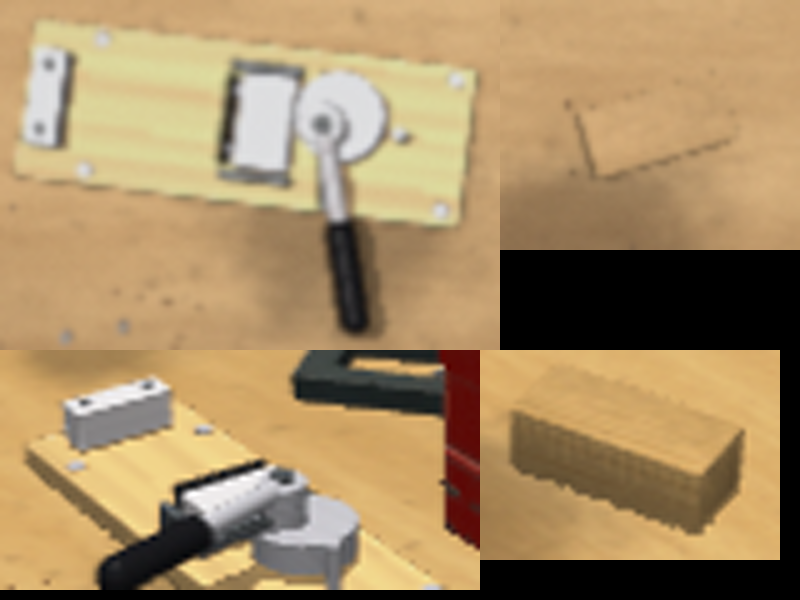

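The crop gives the board corners in the top view, crop px (37,20), (478,70), (462,226) and (14,178). The lever leans about 0.25 rad from the clamp's -x towards -y, so it turns towards -y. In the scene view the pine's top corners are at crop px (512,412), (700,473), (742,430) and (548,365).

Run:
```python
from h import *
from scipy.optimize import least_squares
T=env.capture("top");S=env.capture("scene")
f=lambda p,ox,oy,cx,cy:(np.array(p,float)-[cx,cy]+.5)/5-.5+[ox,oy]
ct=f([(37,20),(478,70),(462,226),(14,178)],160,172,0,0)
X=unproj(T,ct,.015);print(X.round(4), np.linalg.norm(np.diff(X[[0,1,2,3,0]],axis=0),axis=1).round(4))
def fit(obs,hx,hy,z,g):  # obs: list of (cam, corner(sx,sy),px)
    def r(p):
        c,s=np.cos(p[2]),np.sin(p[2]);o=[]
        for cam,(sx,sy),px in obs:
            o.append(proj(cam,[p[0]+c*sx*hx-s*sy*hy,p[1]+s*sx*hx+c*sy*hy,z])[0]-px)
        return np.ravel(o)
    q=least_squares(r,g);print(q.x.round(4),q.fun.round(1));return q.x
cl=fit([(T,k,p) for k,p in zip([(1,1),(1,-1),(-1,-1),(-1,1)],ct)],.05,.14,.015,[.53,.2,-.1])
ps=f([(512,412),(700,473),(742,430),(548,365)],290,235,480,350)
print(unproj(S,ps,.03).round(4))
# scene: left=+y, near=-x
for k in ([(-1,1),(-1,-1),(1,-1),(1,1)],):
    fit([(S,a,p) for a,p in zip(k,ps)],.021,.045,.03,[.49,-.14,.3])
pt=f([(595,178),(575,110),(735,135)],290,190,500,0)
print(unproj(T,pt,.0).round(4)); print(unproj(T,pt,.03).round(4))
# jaw / pivot check
c,s=np.cos(cl[2]),np.sin(cl[2]);W=lambda x,y,z:[cl[0]+c*x-s*y,cl[1]+s*x+c*y,z]
Q=[W(30,110,39)] and [W(.03,.11,.039),W(-.03,.11,.039),W(0,-.055,.055),W(.028,.010,.037),W(-.028,.010,.037)]
print("pred jaw face,pivot,pad (crop px)",((proj(T,Q)-[160,172]+.5)*5).round(0).tolist())
print("scene crop", ((proj(S,Q)-[195,155]+.5)*5+[0,350]).round(0).tolist())
g=unproj(T,f([(352,330),(322,122)],160,172,0,0),.055);print(g, "bed",W(0,.065,.015),"pivot",W(0,-.055,.055))
```

```text
[[0.6153 0.3412 0.015 ]
 [0.5872 0.0647 0.015 ]
 [0.4905 0.0728 0.015 ]
 [0.5162 0.352  0.015 ]] [0.2779 0.097  0.2804 0.0997]
[ 0.5523  0.2077 -0.0965] [-0.3 -0.1  0.4 -0.5 -0.1  0.5  0.   0.1]
[[ 0.4648 -0.1053  0.03  ]
 [ 0.4938 -0.1871  0.03  ]
 [ 0.5291 -0.1777  0.03  ]
 [ 0.5008 -0.0893  0.03  ]]
[ 0.4972 -0.1398  0.3353] [-1.1  0.2  0.2  0.8  0.1 -1.   0.8 -0. ]
[[ 0.4677 -0.1023  0.    ]
 [ 0.5099 -0.0895  0.    ]
 [ 0.4956 -0.1894  0.    ]]
[[ 0.4665 -0.1002  0.03  ]
 [ 0.5077 -0.0877  0.03  ]
 [ 0.4938 -0.1853  0.03  ]]
pred jaw face,pivot,pad (crop px) [[69.0, 51.0], [56.0, 148.0], [326.0, 126.0], [230.0, 72.0], [219.0, 163.0]]
scene crop [[171.0, 389.0], [77.0, 416.0], [283.0, 489.0], [263.0, 459.0], [172.0, 486.0]]
[[0.42534983 0.1343952  0.055     ]
 [0.54924703 0.15522039 0.055     ]] bed [np.float64(0.558586049952182), np.float64(0.27237263659705435), 0.015] pivot [np.float64(0.5470184250665976), np.float64(0.1529314793081767), 0.055]
```

Run:
```python
from h import *
pi=np.pi; o=[pi,0,.305+pi/2]
env.move_to([.499,-.1385,.13],o)
c=env.capture("scene"); cv2.imwrite("pics/s1.png",c["color"])
print(env.move_straight([.499,-.1385,.027],.1,o,stop_force=8))
env.gripper_close(); print(env.current_gripper_width(),env.current_finger_force(),env.current_tcp_pos())
env.move_straight([.499,-.1385,.12],.15)
env.pause(.2);print(env.current_gripper_width(),env.current_force(),env.current_clock())
o=[pi,0,-.0965+pi/2]
env.move_straight([.47,.05,.12],.25,o)
a=-.0965; b=np.array([.5586,.2724])-.0055*np.array([-np.sin(a),np.cos(a)])
env.move_straight([*b,.11],.2,o)
print(b,env.current_clock(),env.current_tcp_pos())
for n in("scene","top"):
    c=env.capture(n); x,y=(170,120) if n=="scene" else (150,150)
    cv2.imwrite(f"pics/{n}2.png",cv2.resize(c["color"][y:y+100,x:x+130],None,fx=6,fy=6,interpolation=2))
```

```text
False
0.04084085513706848 61.51229381561279 [ 0.49926492 -0.13862602  0.02746945]
0.04087132120861734 [-0.63536845 -0.15121445 -0.40390117] 5.9083
[0.55807007 0.26692559] 8.15 [0.55800262 0.26622667 0.1100083 ]
```

View pics/scene2.png

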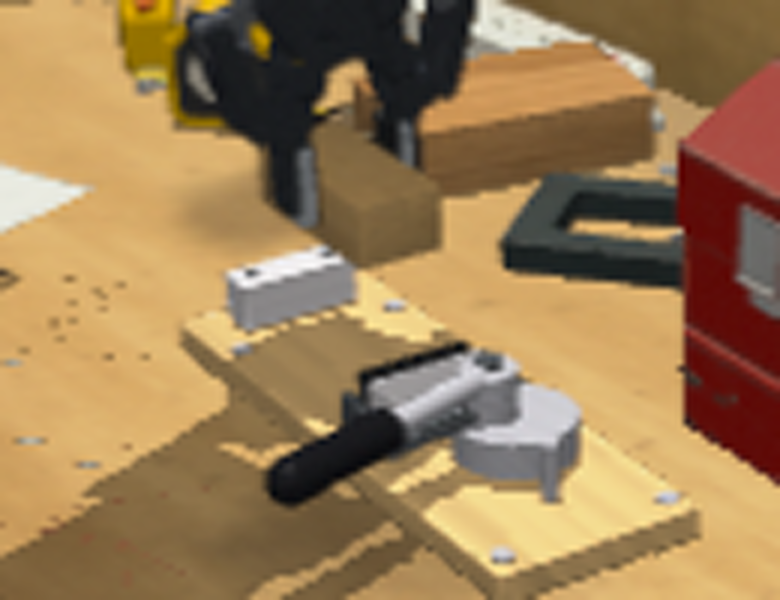

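The pine is held level above the bed. Its near end's lower corners are at crop px (365,265) and (440,250). I'll compare those with the projected corners to get the slip in the grip.

Run:
```python
from h import *
S=env.capture("scene");a=-.0965;c,s=np.cos(a),np.sin(a);p=env.current_tcp_pos()
z=p[2]-.0275
W=lambda x,y,z:[p[0]+c*x-s*y,p[1]+s*x+c*y,z]
for dy in(-.005,0,.005):
  print(dy,((proj(S,[W(-.021,-.045+dy,z),W(.021,-.045+dy,z),W(.021,-.045+dy,z+.03)])-[170,120]+.5)*6).round().tolist())
```

```text
-0.005 [[367.0, 276.0], [450.0, 252.0], [448.0, 188.0]]
0 [[361.0, 271.0], [444.0, 248.0], [441.0, 184.0]]
0.005 [[355.0, 267.0], [438.0, 244.0], [435.0, 181.0]]
```

Run:
```python
from h import *
p=env.current_tcp_pos(); b=[.55807,.26693]
env.move_straight([*b,.06],.12)
f0=env.current_force()
hit=env.move_straight([*b,.042],.04,stop_force=6)
print(hit,env.current_tcp_pos(),np.subtract(env.current_force(),f0))
if env.current_tcp_pos()[2]<.046:
    env.let_go(); env.move_straight([*b,.14],.15)
    q=np.array(b)+[-.19,-.0]; env.move_straight([.40,.22,.14],.25)
print(env.current_clock())
for n in("scene","top"):
    c=env.capture(n); x,y=(170,120) if n=="scene" else (150,150)
    cv2.imwrite(f"pics/{n}3.png",cv2.resize(c["color"][y:y+100,x:x+130],None,fx=6,fy=6,interpolation=2))
```

```text
True [0.55792104 0.26689141 0.0424891 ] [-0.55889565  0.51577313  5.72021112]
11.4417
```

View pics/scene3.png

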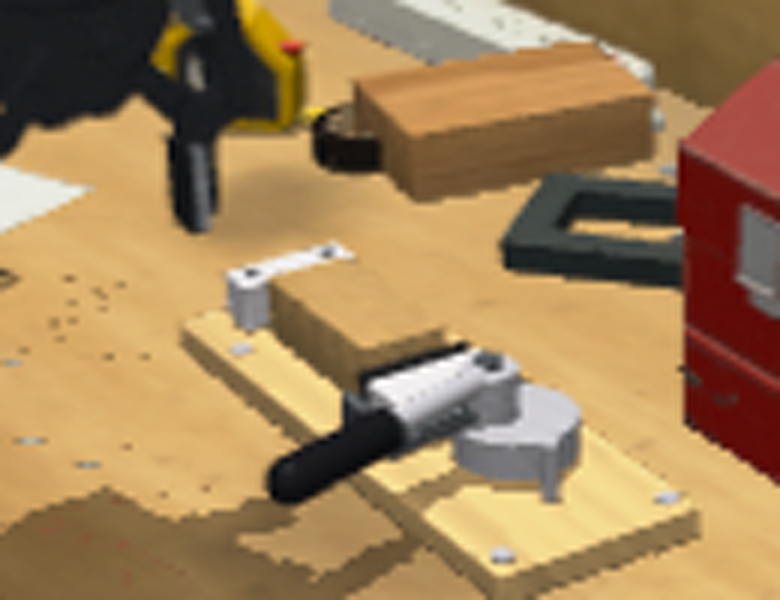

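View pics/top3.png

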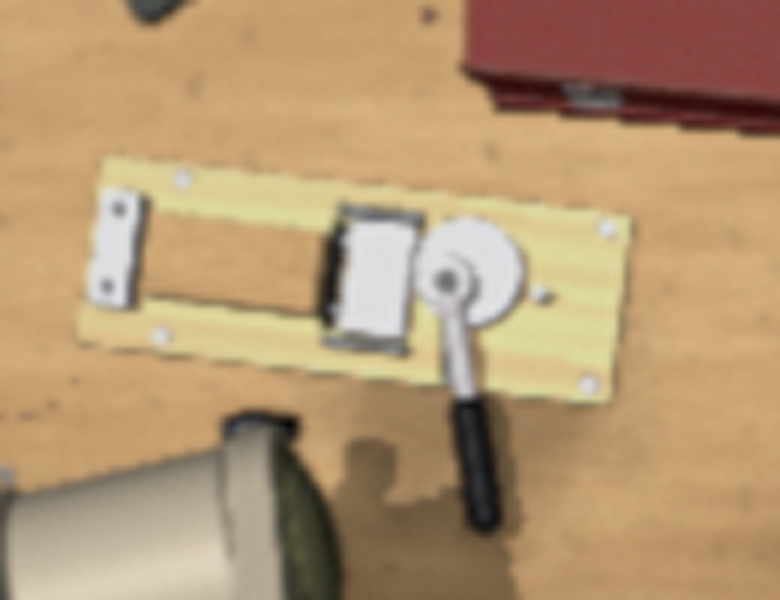

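The pine lies flat on the bed between the fixed jaw (crop column 145) and the pad (325), clear of both. Next I'll touch the lever with closed fingers and push it along the arc.

```bash
cat >> h.py <<'E'
P=np.array([.548,.154]); A0=np.pi-.0965   # pivot, angle of clamp -x
def pose(turn,d,z=.055):
    f=A0+turn; u=np.array([np.cos(f),np.sin(f)]); t=np.array([-u[1],u[0]])
    return [*(P+.095*u-d*t),z],[np.pi,0,f+1.5*np.pi-2*np.pi],t
E
python3 - <<'E'
from h import *
env.gripper_close()
T=.25
p,o,t=pose(T,.04,.12); env.move_straight(p,.2,o)
p,o,t=pose(T,.04); env.move_straight(p,.12,o,stop_force=6); env.pause(.2)
f0=np.array(env.current_force()); np.save("f0.npy",f0)
p,o,t=pose(T,.0); hit=env.move_straight(p,.015,o,stop_force=2.5)
q=np.array(env.current_tcp_pos()[:2]); u=np.array([-t[1],t[0]])*-1
d=-(q-P)@t; print(hit,"d",d,env.current_clock(),(np.array(env.current_force())-f0).round(2)); np.save("d.npy",d)
mx=0
if .012<d<.035:
  for T in np.arange(.29,1.16,.05):
    p,o,t=pose(T,d); h=env.move_straight(p,.03,o,stop_force=7)
    F=-(np.array(env.current_force())-f0)[:2]@t
    print(round(T,2),h,round(F,1),end="; ")
    if F>11: break
print(env.current_clock(),env.current_tcp_pos(),(np.array(env.current_force())-f0).round(1))
E
```

```text
True d 0.01774421424978913 15.1917 [-1.22  0.67  0.77]
0.29 False 2.5; 0.34 False 2.5; 0.39 False 3.2; 0.44 False 1.3; 0.49 False 3.2; 0.54 False 3.8; 0.59 False 4.5; 0.64 False 3.8; 0.69 False 4.7; 0.74 False 4.5; 0.79 False 4.2; 0.84 False 3.6; 0.89 False 3.3; 0.94 False 3.2; 0.99 False 4.0; 1.04 False 3.1; 1.09 False 3.0; 1.14 False 3.0; 20.7167 [0.48492459 0.08082624 0.05501267] [-3.2  0.4 -1.2]
```

Run:
```python
from h import *
o=[]
for n in("scene","top"):
    c=env.capture(n); x,y=(180,140) if n=="scene" else (155,165)
    o.append(cv2.resize(c["color"][y:y+75,x:x+110],None,fx=4,fy=4,interpolation=2)[:, :400])
cv2.imwrite("pics/4.png",np.hstack(o))
```

```text
(no output)
```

View pics/4.png

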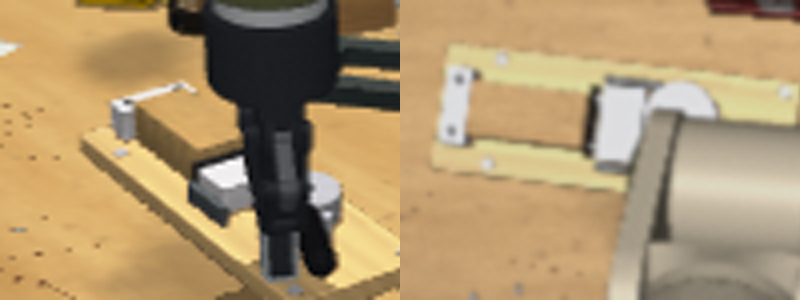

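The scene view shows the lever turned with the fingers bearing on its grip (crop 300,230), and the pad now at the pine. I'll go on in fine steps to the stop, then lean.

Run:
```python
from h import *
f0=np.load("f0.npy"); d=float(np.load("d.npy")); T=1.14
def push(T,sf,v):
    p,o,t=pose(T,d); h=env.move_straight(p,v,o,stop_force=sf)
    return h,-(np.array(env.current_force())-f0)[:2]@t
F=0
while T<1.8:
    T+=.02; h,F=push(T,5,.015); print(round(T,3),h,round(F,1),end="; ")
    if h or F>10.5: break
env.pause(.2); t=pose(T,d)[2]
G=lambda:-(np.array(env.current_force())-f0)[:2]@t
q=np.array(env.current_tcp_pos()); print("\nsettled",G(),q,pose(T,d)[0],env.current_clock())
```

```text
1.16 False 5.3; 1.18 False 4.6; 1.2 False 5.6; 1.22 False 5.1; 1.24 False 5.1; 1.26 False 4.7; 1.28 False 4.9; 1.3 False 5.5; 1.32 False 5.3; 1.34 False 5.3; 1.36 False 5.1; 1.38 False 4.5; 1.4 False 5.2; 1.42 False 5.1; 1.44 False 5.5; 1.46 False 6.1; 1.48 False 5.5; 1.5 False 5.2; 1.52 True 1.9; 
settled 0.7057247027331284 [0.51419443 0.06310094 0.05386283] [np.float64(0.5165053228659248), np.float64(0.06263292468529609), 0.055] 26.175
```

Run:
```python
from h import *
f0=np.load("f0.npy"); d=float(np.load("d.npy"))
_,o,t=pose(1.5,d); t3=np.array([*t,0])
f=lambda:np.array(env.current_force())-f0
q=np.array(env.current_tcp_pos()); q[2]=.055; print(f().round(2))
for k in range(16):
    h=env.move_straight(q+t3*.0004*(k+1),.01,o,stop_force=8); env.pause(.05)
    a=np.array(env.current_tcp_pos())-q; F=-f()@t3
    print(k,h,round(F,1),f().round(1),(a@t3*1e3).round(2))
    if F>13.2 or h: break
print(env.current_clock())
```

```text
[-0.64  0.48 -0.61]
0 False 1.3 [-1.3  0.2 -1. ] 0.4
1 False 3.6 [-3.6  0.1  0.1] 0.54
2 False 5.7 [-5.8 -0.   1.5] 0.61
3 False 7.8 [-7.9  0.1  3.3] 0.72
4 False 9.9 [-9.9  0.8  3.7] 0.76
5 False 11.1 [-11.1   1.1   5.4] 0.83
6 False 12.4 [-12.5   0.4   6.8] 0.91
7 False 15.5 [-15.7   0.5   7.4] 0.97
28.6583
```

Run:
```python
from h import *
f0=np.load("f0.npy"); d=float(np.load("d.npy")); _,o,t=pose(1.5,d); t3=np.array([*t,0])
for _ in range(6):
    env.pause(.2); f=np.array(env.current_force())-f0; print((-f@t3).round(1),f.round(1),end=" ")
q=np.array(env.current_tcp_pos())
env.move_straight(q-t3*.05,.06,o)
f=np.array(env.current_force())-f0; print("\nfree",f.round(2))
env.move_straight(q-t3*.05+[0,0,.15],.2); env.move_straight([.36,.02,.25],.25); env.pause(.3)
print(env.current_clock()); o=[]
for n in("scene","top"):
    c=env.capture(n); x,y=(180,140) if n=="scene" else (155,165)
    o.append(cv2.resize(c["color"][y:y+75,x:x+110],None,fx=4,fy=4,interpolation=2)[:, :400])
cv2.imwrite("pics/5.png",np.hstack(o))
```

```text
14.1 [-14.1   1.2   8.2] 14.2 [-14.4   0.    6.9] 14.7 [-14.8   0.9   8.1] 14.7 [-14.7   0.8   7.8] 15.0 [-15.3  -0.5   7.4] 14.2 [-14.4   0.4   7.2] 
free [-0.87  1.27 -0.37]
32.7333
```

View pics/5.png

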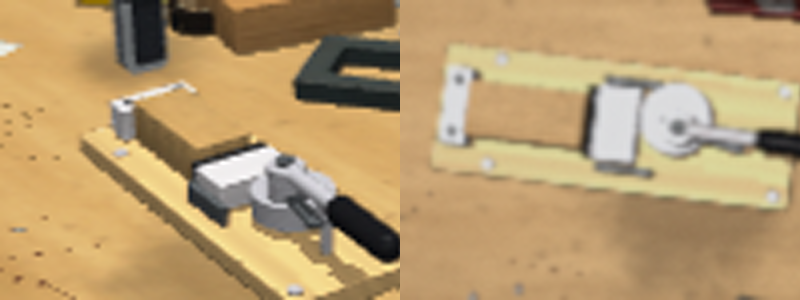

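The pine is clamped between the fixed jaw and the pad, flat on the bed, and the lever lies along the clamp at its stop.

```bash
python3 -c "
from plant import env
print(env.hand_in())"
```

```text
the job is handed in; nothing more can be done
None
```

I clamped the pine offcut flat on the bed, leaned on the lever at its stop with about 15 N for 1.2 s (about 17 N at most in the readings I took), left the dark offcut alone, and handed the job in at about 33 s.

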